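# Feed the blue sample plate through the loader flap

## Task

With the fingertips, push the sample plate with the blue mat along its lane, through the hanging flap and all the way into the loader, then draw the fingers back out so that the flap drops shut behind it. Slide the plate on the deck, without lifting or tipping it, and leave the orange plate, the other flap and everything else on the bench alone.

Things in the scene. Friction and masses are not known exactly. Their poses are not given: they have to be found in the camera images.
- loader: White two-lane plate loader fixed to the bench: aluminium deck (top 6 mm above the bench), at its inner end a low housing with clear roof. Origin at bench level, midway between the lanes, in the plane of the flaps; +x points horizontally INTO the housing (roughly robot's left), +y across the lanes (roughly towards the robot). Lane centres at y = +52 mm (near) and -52 mm (far). Deck from x = -225 mm; width 214 mm.
- doorway_near (a point): Near lane's threshold: on the deck (6 mm above the bench), on the lane's centre line, in the flap plane. Doorway 94 mm wide, open up to 80 mm above the bench; header over it (5 mm before to 7 mm past the flap plane) and roof end at 90 mm. Upright fingers cannot pass under the header; shut fingers pointing down and in, leaning back about 45 degrees, can reach 40 mm past the flap plane.
- doorway_far (a point): The same for the far lane. Each lane is 94 mm wide between rails (outer rails 8 mm thick, middle one 10 mm, tops 20 mm above the bench) and goes on inside to an end wall 183 mm past the flap plane.
- flap_near (a joint): Swing of the near lane's flap, rad: 0 hangs shut, grows as it swings inwards and up, stop at 1.45. Top-hinged gravity flap, smoked plastic with yellow lower edge, 88 wide x 56 high x 4 mm, 50 g, hinge 84 mm above the bench. Yields to about 1 N, inwards only; falls shut within 1.5 s. A plate pushed against it lifts it to 0.54 rad; it rides on the plate's top until the plate's rear is 30 mm past the flap plane.
- flap_far (a joint): The same for the flap of the far lane.
- flap_near_edge (a point): middle of the lower edge of the near lane's flap (28 mm above the bench when shut)
- flap_far_edge (a point): middle of the lower edge of the far lane's flap
- plate_blue: Deep-well sample plate with a BLUE mat on top: white block 128 (its x) x 85.5 (y) x 30 mm (z), 0.12 to 0.25 kg. Origin at the centre of its underside; +x points along the lane to the flap. Stands on the deck in one of the lanes, outside the flap, 4 mm play to each rail. Fully in when its origin is 92 mm or more past the flap plane (its rear face is 64 mm behind the origin); meets the end wall at 119 mm.
- plate_blue_rear (a point): middle of the blue plate's rear face (the one away from the flap), 15 mm above its underside: where to push
- plate_orange: The same plate with an ORANGE mat, in the other lane: to be left alone.
- solvent_bottle: clear glass bottle with a blue cap, 86 mm diameter, 190 mm tall; bystander, origin at the centre of its underside
- amber_bottle: amber glass bottle with a white cap, 60 mm diameter, 130 mm tall; bystander, origin at the centre of its underside
- beaker: empty glass beaker, 68 mm diameter, 90 mm tall; bystander, origin at the centre of its underside
- vial_jar: small glass jar with a blue lid, 40 mm diameter, 55 mm tall; bystander, origin at the centre of its underside
- marker: green marker pen lying flat, 125 x 16 x 14 mm, long along its x; bystander, origin at the centre of its underside
- mouse: black computer mouse, 105 x 60 x 30 mm; bystander, origin at the centre of its underside
Things that resemble listed ones, but are neither listed nor needed, are in the scene too. What is shaped like the plate_blue but red is not meant.

How it is judged:
On the way, in this order (a step that is already met when the one before it is completed fails the run):
1. the blue plate's nose is in the doorway and its flap is swung inwards (over 0.35 rad) (((y of plate_blue in the frame of loader above 0 m and value of joint flap_near above 0.35 rad) or (y of plate_blue in the frame of loader below 0 m and value of joint flap_far above 0.35 rad)) and x of plate_blue in the frame of loader above -0.055 m), for 0.05 s.
2. the blue plate is fully past its flap (x of plate_blue in the frame of loader above 0.092 m), for 0.2 s.
At the end, for the whole second after the job is handed in: The blue plate lies flat and at rest on the loader's deck, fully inside (its origin at least 92 mm past the flap plane, so its rear face at least 28 mm), both flaps hang shut (within 0.06 rad), and the orange plate is within 15 mm of where it was (x of plate_blue in the frame of loader above 0.092 m and value of joint each of flap_near, flap_far below 0.06 rad and linear speed of plate_blue below 0.01 m/s and z of plate_blue in the frame of loader below 0.012 m and angle between plate_blue's own z axis and vertical below 0.08 rad and distance of plate_orange from where it was at the start of the episode below 0.015 m); the robot touches nothing.
It fails at once if the blue plate is lifted off the deck or tipped (z of plate_blue in the frame of loader above 0.02 m or angle between plate_blue's own z axis and vertical above 0.2 rad).
It fails at once if the orange plate is moved (distance of plate_orange from where it was at the start of the episode above 0.015 m).
It fails at once if the other lane's flap is pushed open ((y of plate_blue in the frame of loader above 0 m and value of joint flap_far above 0.25 rad) or (y of plate_blue in the frame of loader below 0 m and value of joint flap_near above 0.25 rad)).
It fails at once if a bystander is disturbed (distance of any of solvent_bottle, amber_bottle, beaker, vial_jar, marker, mouse from where it was at the start of the episode above 0.03 m).
It also fails if it takes over 40 s, if anything falls off the work surface, if the arm or the gripper's body presses on something with over 40 N, if the wrist force passes 120 N, or if a joint passes its speed limit or range.

## Robot

A 7-joint arm with a two-finger parallel gripper is mounted at the origin on the work surface. World frame = base frame: x ahead of the robot, y to its left, z up, the work surface at z = 0. Lengths are in m, angles in rad, forces in N, time in s.
With the tool pointing down it reaches from about 0.425 to 0.875 m from the base axis. Payload 9.9 kg.
Tool frame: the origin (TCP) lies at the very end of the fingers, on their centre line; the grasp point (between the pads) lies 19 mm behind it (manip.pinch_z is the distance from the TCP to the grasp point, in m); z points along the fingers, y is the line along which they close (so a half turn about z gives the same grasp; the last joint's range is limited). The gripper opens to 85 mm and grips with 20 to 120 N. Pads are 22 mm wide; open, the fingers measure 114 mm over their backs; the gripper's body (76 mm by 85 mm) begins 54 mm behind the grasp point. The pads swing forward as they close: fully open they stand 13 mm farther back than shut.
Start: joints at [-1.257, 0.576, 0.025, 1.437, -0.015, 1.129, -0.057], TCP at [0.261, 0.622, 0.194] pointing down, gripper open.
Joint ranges: [-2.76, 2.76], [-0.34, 2.15], [-1.52, 1.57], [0.19, 2.46], [-1.09, 4.23], [0.17, 1.99], [-2.82, 2.82]. Speed limits (rad/s): [2.22, 2.22, 3.01, 3.01, 3.14, 3.14, 3.14].

## Interface

Orientations are given as a unit quaternion [w, x, y, z].
In Python, from plant import manip, eyes gives the robot as it stands.
- The arm moves only by the tool drive_tool, never from a script. Its argument "steps" is one flat list of numbers, 6 for each row, row after row: the shift along the tool's x, y, z in m, then the turn, a rotation vector about the tool's x, y, z in degrees. A call has exactly 8 rows; each row is the pose to reach, as a shift and turn from the pose commanded when the call began, along the tool's axes at that moment; what a row does not reach only later rows make up. A row lasts 1/10 s, in which the tool goes at most 50 mm and 8.59 degrees, less where a joint would pass 70% of its speed; a pose out of reach is approached as far as the arm can. A call with a gripper value outside its range is refused whole. "gripper" is the finger opening in m, from 0 to 0.0854, set as the call begins (left out, the last holds). The fingers move at their own pace and stop on an object; "force" is the grip in N (left out, the last holds). Time passes only in rows, so rows that repeat a pose let the fingers close, or fill a call up. It gives the time, the measured TCP pose, the force and the opening at its end, in the units of the state.
- manip.get_state(): the state, without advancing time (a new reading comes with each control period).
- eyes.capture(name): name is "scene" or "top" or "wrist"; returns a dict with "img" (480x640x3 uint8, red, green, blue), "fx", "fy", "cx", "cy" (pixels), "k1" (the pictures are not rectified: a ray, as slopes to the right and down, at radius r is drawn at 1 + k1 r^2 times it, then the intrinsics apply), "origin" and "attitude" of the camera in the world; the wrist camera has in their place "hand_eye" (4x4, takes a point from camera to tool coordinates, whose origin is the TCP and whose axes are the flange's). Camera axes: x right, y up, looking along -z (the intrinsics and any distortion apply to the point x, -y, -z); pixel columns grow to the right and rows downward; lengths in m; the calibration is good to about 2 mm. A picture is of the moment at which its call begins: read the wrist's pose just before it. There is no depth.
- manip.close_job(): hands the job in, once; it reports no verdict.
The state is a dict: "time_s": time; "q": joint angles; "qd": joint speeds; "joint_torque": joint torques, N m; "tcp_pos": TCP position; "tool_rot": TCP orientation; "contact_force": force on the tool from outside, world axes, zero at the start; "torque": the same for the moment, N m; "finger_gap": finger opening in m.
Only numpy, scipy, OpenCV 4.12 (cv2) and the standard library are available. Lean on these libraries where they do the work, as an engineer would, in place of code of your own. Each camera call takes 0.05 s, during which the arm holds its last target. There are 200 camera calls.

## Working session

There is one attempt and no reset: what is moved stays moved. The work goes in short steps, Python scripts to look and compute and a tool call to move; the robot and the scene stay as the last step left them, time stands still between calls to the robot, and variables do not carry over. Pictures are saved under pics/ and viewed, on a budget of 10 in all, crops included, one or two more only if the job needs it, and the job is handed in when it is done.

Besides the shell and the picture viewer there is one more tool, called after "Emit:" as a command line: name --argument value ..., lists and objects as JSON in quotes. drive_tool: Moves the arm, as the interface text tells. Its arguments: {"type":"object","properties":{"steps":{"type":"array","items":{"type":"number"}},"gripper":{"type":"number"},"force":{"type":"number"}},"required":["steps"]}

```bash
mkdir -p pics; ls; python3 - <<'E'
from plant import manip, eyes
import cv2,pickle
s=manip.get_state();print(s['time_s'],s['tcp_pos'],s['tool_rot'],s['finger_gap'])
d={}
for n in ("scene","top"):
    c=eyes.capture(n);d[n]=c
    cv2.imwrite(f"pics/{n}.png",c["img"][:,:,::-1])
    print({k:v for k,v in c.items() if k!="img"})
pickle.dump(d,open("d.pkl","wb"))
E
```

```text
pics
0.0 [0.26128723 0.62183221 0.19305403] [-1.30687468e-04  1.97569607e-01  9.80288523e-01 -8.03027645e-04] 0.08546906961920937
{'fx': 512.6782672412386, 'fy': 512.6782672412386, 'cx': 318.1855233957775, 'cy': 229.61225632511562, 'k1': -0.12644381548514308, 'origin': array([1.38901265, 0.05508179, 0.79976978]), 'attitude': array([0.62105894, 0.2941536 , 0.31575385, 0.65426215])}
{'fx': 487.080217438327, 'fy': 487.080217438327, 'cx': 317.36498445398195, 'cy': 235.5935360979219, 'k1': -0.08430791011525539, 'origin': array([ 3.34883615e-01, -3.08617253e-04,  1.25512597e+00]), 'attitude': array([-0.69529147, -0.05433313,  0.06552522,  0.71366948])}
```

View pics/scene.png

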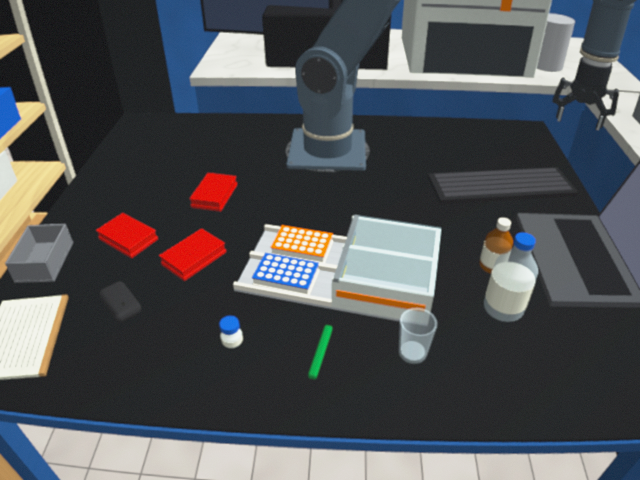

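View pics/top.png

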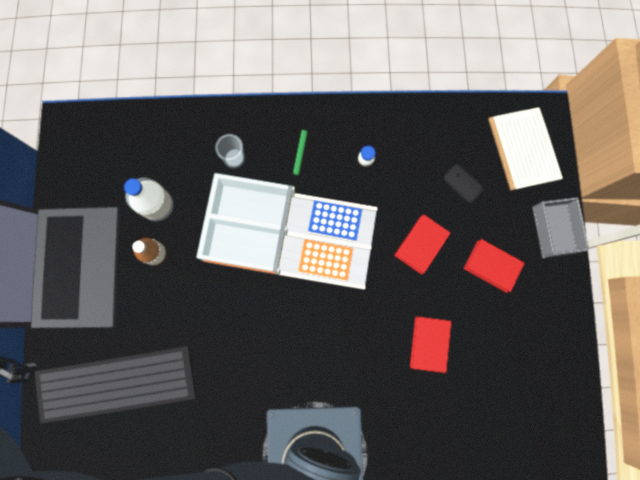

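The blue plate, at about (335,218) in top and (286,271) in scene, is in the lane away from the robot, so it is in the far lane. The orange one (326,259) is in the near lane. The three red blocks are decoys. I'll enlarge the loader to confirm this and take pixel positions.

```bash
python3 - <<'E'
import cv2
a=cv2.imread("pics/top.png")[165:295,190:390]
cv2.imwrite("pics/c_top.png",cv2.resize(a,None,fx=4,fy=4,interpolation=cv2.INTER_CUBIC))
a=cv2.imread("pics/scene.png")[205:330,225:450]
cv2.imwrite("pics/c_scene.png",cv2.resize(a,None,fx=3.5,fy=3.5,interpolation=cv2.INTER_CUBIC))
E
```

```text
(no output)
```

View pics/c_top.png

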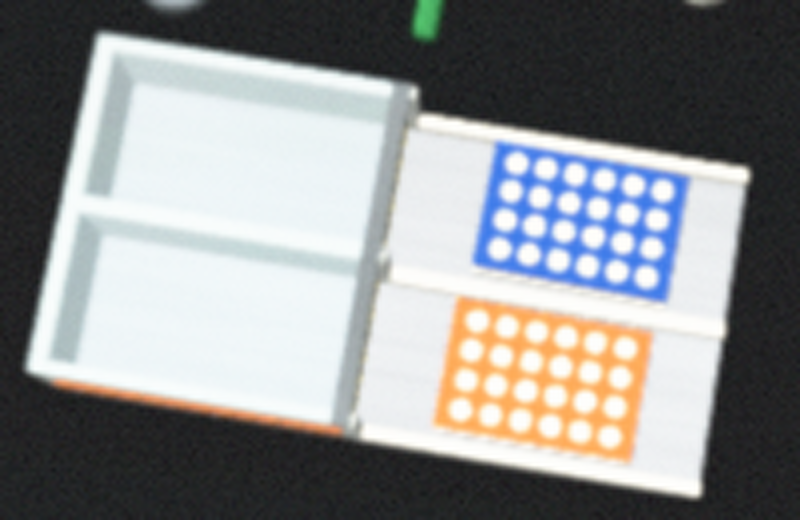

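View pics/c_scene.png

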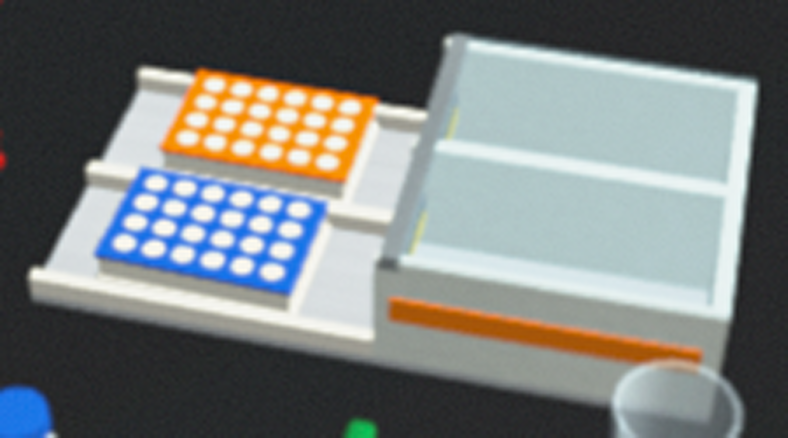

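The enlarged crops confirm it: in c_top the blue mat has corners (497,142), (690,178), (668,300) and (473,264) and is in the far lane. Orange is in the near lane, and the flap header is on the left at u≈350-415.

```bash
cat > h.py <<'E'
import numpy as np,cv2,pickle
from scipy.spatial.transform import Rotation as R
d=pickle.load(open("d.pkl","rb"))
def ray(c,px,z):
    K=np.array([[c['fx'],0,c['cx']],[0,c['fy'],c['cy']],[0,0,1]])
    p=cv2.undistortPoints(np.array([[px]],float),K,np.array([c['k1'],0,0,0.]))[0,0]
    v=R.from_quat(c['attitude'],scalar_first=True).apply([p[0],-p[1],-1])
    o=c['origin'];return o+v*(z-o[2])/v[2]
def top(u,v,z): return ray(d['top'],((u+.5)/4-.5+190,(v+.5)/4-.5+165),z)
def scn(u,v,z): return ray(d['scene'],((u+.5)/3.5-.5+225,(v+.5)/3.5-.5+205),z)
E
python3 - <<'E'
from h import *
np.set_printoptions(precision=4,suppress=True)
def rect(n,P):
    P=np.array(P);c=P.mean(0);a=(P[0]+P[3]-P[1]-P[2])/2;b=(P[2]+P[3]-P[0]-P[1])/2
    print(n,c,"len",np.linalg.norm(a),"ang",np.degrees(np.arctan2(a[1],a[0])),"wid",np.linalg.norm(b),"ang",np.degrees(np.arctan2(b[1],b[0])))
rect("blue top",[top(*p,.036) for p in[(497,142),(690,178),(668,300),(473,264)]])
rect("blue scn",[scn(*p,.036) for p in[(290,294),(97,254),(142,167),(328,202)]])
rect("or top",[top(*p,.036) for p in[(458,297),(652,332),(632,461),(435,426)]])
e=[top(750,168,.02),top(699,497,.02)];print("deck end corners",e,np.linalg.norm(e[0]-e[1]),np.mean(e,0))
e=[scn(33,270,.02),scn(140,68,.02)];print("scn deck end outer corners",e,np.linalg.norm(e[0]-e[1]),np.mean(e,0))
e=[top(417,85,.09),top(355,432,.09)];print("header?",e,np.linalg.norm(e[0]-e[1]),np.mean(e,0))
print("far rail", top(420,113,.02),top(750,168,.02))
E
```

```text
blue top [ 0.5834 -0.0691  0.036 ] len 0.12607694356930832 ang 77.87698521438296 wid 0.08105504544185843 ang 167.61801797610454
blue scn [ 0.5849 -0.0658  0.036 ] len 0.12405472713035574 ang 77.08484435030529 wid 0.08337539785446811 ang 167.9443482055654
or top [ 0.4824 -0.0419  0.036 ] len 0.12512838789347744 ang 78.30525287327038 wid 0.08299906796408921 ang 168.8843924976482
deck end corners [array([ 0.619 , -0.1808,  0.02  ]), array([ 0.4064, -0.1382,  0.02  ])] 0.216843022537213 [ 0.5127 -0.1595  0.02  ]
scn deck end outer corners [array([ 0.6116, -0.1762,  0.02  ]), array([ 0.4078, -0.1373,  0.02  ])] 0.20743496605770806 [ 0.5097 -0.1567  0.02  ]
header? [array([0.6604, 0.0331, 0.09  ]), array([0.4466, 0.0743, 0.09  ])] 0.21766699117975044 [0.5535 0.0537 0.09  ]
far rail [0.661  0.0335 0.02  ] [ 0.619  -0.1808  0.02  ]
```

```bash
cat >> h.py <<'E'
yaw=np.radians(78.8);u=np.array([np.cos(yaw),np.sin(yaw),0]);w=np.array([-u[1],u[0],0])
L0=np.array([.5555,.0610,0])
def lw(x,y,z): return L0+x*u+y*w+np.array([0,0,z])
def tl(p): q=np.array(p)-L0; return np.array([q@u,q@w,q[2]])
def orient(deg,s):
    t=np.radians(deg); Z=u*np.sin(t)-np.array([0,0,np.cos(t)]); X=s*(u*np.cos(t)+np.array([0,0,np.sin(t)])); return R.from_matrix(np.c_[X,np.cross(Z,X),Z])
def delta(s,p,Rt):
    R0=R.from_quat(s['tool_rot'],scalar_first=True)
    return R0.inv().apply(np.array(p)-s['tcp_pos'])*1000,np.degrees((R0.inv()*Rt).as_rotvec())
E
python3 - <<'E'
from h import *
from plant import manip
np.set_printoptions(precision=4,suppress=True)
s=manip.get_state();print(R.from_quat(s['tool_rot'],scalar_first=True).as_matrix())
for sg in(1,-1): print(sg,delta(s,lw(-.22,-.052,.25),orient(46,sg)))
best=[]
for th in range(38,60,2):
  t=np.radians(th);S,C=np.sin(t),np.cos(t)
  for zc in np.arange(.022,.034,.002):
    xt=.035-.011*C;zt=zc-.011*S
    A=(-.005-xt)*C+(.08-zt)*S-.011
    B=.073-((xt+.005)*S+(.09-zt)*C)
    best.append((min(A,B),th,zc,A,B,xt,zt,zt-.011*S-.006))
for b in sorted(best)[::-1][:12]: print(np.array(b))
# obstacle positions
c=d['top']
for n,p,z in[("solv",(133,187),.19),("amber",(139,247),.13),("beaker",(230,145),.09),("vial",(367,153),.055),("marker",(300,152),.014)]: print(n,ray(c,p,z))
E
```

```text
[[-0.9219  0.3873 -0.0005]
 [ 0.3873  0.9219 -0.0014]
 [-0.0001 -0.0015 -1.    ]]
1 (array([-583.6352, -608.2744,  -55.9352]), array([-31.4283,  38.5049,  73.8596]))
-1 (array([-583.6352, -608.2744,  -55.9352]), array([-40.582 , -33.1236, -95.4372]))
[ 0.0094 58.      0.034   0.0178  0.0094  0.0292  0.0247  0.0093]
[ 0.0085 56.      0.034   0.0158  0.0085  0.0288  0.0249  0.0098]
[ 0.0083 58.      0.032   0.0195  0.0083  0.0292  0.0227  0.0073]
[ 0.0077 54.      0.034   0.0137  0.0077  0.0285  0.0251  0.0102]
[ 0.0074 56.      0.032   0.0174  0.0074  0.0288  0.0229  0.0078]
[ 0.0073 58.      0.03    0.0212  0.0073  0.0292  0.0207  0.0053]
[ 0.007  52.      0.034   0.0116  0.007   0.0282  0.0253  0.0107]
[ 0.0065 54.      0.032   0.0153  0.0065  0.0285  0.0231  0.0082]
[ 0.0064 50.      0.034   0.0095  0.0064  0.0279  0.0256  0.0111]
[ 0.0063 56.      0.03    0.0191  0.0063  0.0288  0.0209  0.0058]
[ 0.0062 58.      0.028   0.0229  0.0062  0.0292  0.0187  0.0033]
[ 0.0058 48.      0.034   0.0074  0.0058  0.0276  0.0258  0.0117]
solv [0.6398 0.3968 0.19  ]
amber [0.5107 0.399  0.13  ]
beaker [0.7709 0.1919 0.09  ]
vial [ 0.7539 -0.1565  0.055 ]
marker [0.7748 0.0172 0.014 ]
```

Emit:
drive_tool --steps '[0,0,-0.045,0,0,0,0,0,-0.09,0,0,0,-0.02,-0.02,-0.13,0,0,0,-0.05,-0.055,-0.15,0,0,8,-0.08,-0.09,-0.16,0,0,16,-0.11,-0.125,-0.16,0,0,24,-0.14,-0.16,-0.16,0,0,32,-0.17,-0.195,-0.16,0,0,40]' --gripper 0

```text
time_s: 0.9
tcp_pos: [0.3429, 0.3746, 0.3538]
tool_rot: [-0.0, 0.523, 0.852, -0.0]
contact_force: [0.9, 1.2, 0.3]
finger_gap: 0.0001
```

```bash
cat > st.py <<'E'
from h import *
from plant import manip
import sys
np.set_printoptions(precision=4,suppress=True)
s=manip.get_state();r=R.from_quat(s['tool_rot'],scalar_first=True)
print("t",s['time_s'],"tcp",s['tcp_pos'],"loader",tl(s['tcp_pos']),"F",s['contact_force'],"gap",s['finger_gap']);print("q",s['q'],"z",r.as_matrix()[:,2])
a=[float(v) for v in sys.argv[1:]]
if a: print(delta(s,lw(*a[:3]),orient(a[3],1)))
E
python3 st.py -.235 -.052 .2 50
```

```text
t 0.9 tcp [0.3429 0.3746 0.3538] loader [0.2663 0.2695 0.3538] F [0.9298 1.2412 0.3156] gap 0.00013888358939981158
q [-1.1035  0.2171  0.236   1.5906 -0.052   1.3403 -0.3919] z [-0.0003 -0.     -1.    ]
(array([-592.9584,  -56.0362,  153.6991]), array([-16.6124,  48.0972,  35.5849]))
```

Emit:
drive_tool --steps '[-0.045,-0.004,0,0,0,4,-0.09,-0.008,0,0,0,8,-0.135,-0.012,0,-2,6,12,-0.18,-0.016,0,-4,12,16,-0.225,-0.02,0,-6,18,20,-0.27,-0.024,0,-8,24,24,-0.315,-0.028,0,-10,30,27,-0.36,-0.032,0,-12,35,30]'

```text
time_s: 1.7
tcp_pos: [0.4796, 0.0397, 0.3549]
tool_rot: [-0.2, 0.694, 0.647, 0.245]
contact_force: [1.4, 1.6, 0.5]
finger_gap: 0.0
```

```bash
python3 st.py -.235 -.052 .15 50
```

```text
t 1.7 tcp [0.4796 0.0397 0.3549] loader [-0.0356  0.0703  0.3549] F [1.4233 1.604  0.5471] gap 3.917850921184989e-05
q [-0.189   0.2719  0.6735  1.7945 -0.7726  1.4528  0.6409] z [ 0.0805  0.5943 -0.8002]
(array([-294.6545,   90.9552,   40.0921]), array([-2.8301, 13.0622,  6.2569]))
```

Emit:
drive_tool --steps '[-0.042,0.013,0.005,0,2,1,-0.084,0.026,0.01,-1,4,2,-0.126,0.039,0.016,-1,6,3,-0.168,0.052,0.022,-2,8,4,-0.21,0.065,0.028,-2,10,5,-0.252,0.078,0.034,-3,12,6,-0.294,0.091,0.04,-3,13,6,-0.295,0.091,0.04,-2.8,13.1,6.3]'

```text
time_s: 2.5
tcp_pos: [0.5587, -0.1819, 0.1432]
tool_rot: [-0.271, 0.703, 0.573, 0.322]
contact_force: [0.4, 1.1, -0.5]
finger_gap: 0.0
```

```bash
python3 st.py -.225 -.052 .0216 50; python3 - <<'E'
from plant import eyes
import cv2,numpy as np
a=eyes.capture("scene")["img"][:,:,::-1]; b=eyes.capture("top")["img"][:,:,::-1]
a=cv2.resize(a[150:400,180:460],None,fx=2,fy=2);b=cv2.resize(b[130:330,190:430],None,fx=2,fy=2)
o=np.zeros((500+0,560,3),np.uint8);o=a
cv2.imwrite("pics/a1.png",a)
E
```

```text
t 2.5 tcp [ 0.5587 -0.1819  0.1432] loader [-0.2376 -0.0503  0.1432] F [ 0.3647  1.1437 -0.4648] gap 2.6489687513621076e-05
q [ 0.3959  0.8727  0.5608  1.5807 -1.0024  1.6299  1.127 ] z [ 0.1416  0.7501 -0.646 ]
(array([-84.613 ,   3.151 ,  88.1374]), array([-0.3882,  0.2431, -0.5719]))
```

View pics/a1.png

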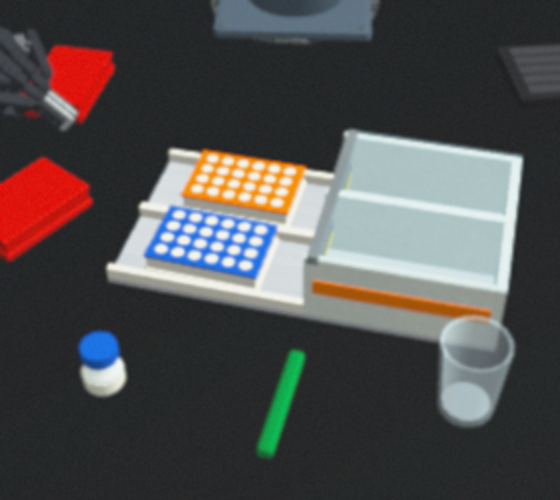

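The camera shows the tool above and behind the lane. A red block sits close behind the deck end, so I'll come down steeper (about 30°) just behind the plate and lean to 50° while pushing.

```bash
python3 st.py -.212 -.052 .08 30; python3 - <<'E'
from h import *
for p in [(396,255),(425,215),(449,232),(420,273)]: print(tl(ray(d['top'],p,.03)).round(3))
E
```

```text
t 2.6 tcp [ 0.5594 -0.179   0.1478] loader [-0.2347 -0.0504  0.1478] F [ 0.3257 -0.1231  0.4218] gap -0.00028698123129744724
q [ 0.3914  0.8649  0.5614  1.5829 -1.0022  1.6314  1.1259] z [ 0.1422  0.7502 -0.6458]
(array([-37.1118,   2.1236,  61.1479]), array([ -0.3957, -19.7741,  -0.1905]))
[-0.29  0.01  0.03]
[-0.35  -0.106  0.03 ]
[-0.417 -0.072  0.03 ]
[-0.357  0.045  0.03 ]
```

Emit:
drive_tool --steps '[0,0,0,0,-7,0,-0.01,0.001,0.015,0,-14,0,-0.02,0.002,0.03,-0.4,-19.8,-0.2,-0.03,0.002,0.045,-0.4,-19.8,-0.2,-0.037,0.002,0.061,-0.4,-19.8,-0.2,-0.037,0.002,0.061,-0.4,-19.8,-0.2,-0.037,0.002,0.061,-0.4,-19.8,-0.2,-0.037,0.002,0.061,-0.4,-19.8,-0.2]'

```text
time_s: 3.4
tcp_pos: [0.5656, -0.1583, 0.082]
tool_rot: [-0.162, 0.747, 0.613, 0.201]
contact_force: [0.2, 0.1, -0.2]
finger_gap: 0.0001
```

```bash
python3 st.py -.212 -.052 .02 30
```

```text
t 3.4 tcp [ 0.5656 -0.1583  0.082 ] loader [-0.2132 -0.0526  0.082 ] F [ 0.151   0.0567 -0.1958] gap 0.00014045072017557808
q [ 0.1348  0.7971  0.6705  1.7457 -0.9721  1.2732  1.0814] z [ 0.1002  0.4886 -0.8668]
(array([-29.9358,  -0.7576,  54.3609]), array([0.1946, 0.0842, 0.0427]))
```

Emit:
drive_tool --steps '[-0.008,0,0.015,0,0,0,-0.015,0,0.028,0,0,0,-0.022,0,0.04,0,0,0,-0.027,0,0.05,0,0,0,-0.03,0,0.054,0,0,0,-0.03,0,0.054,0,0,0,-0.03,0,0.054,0,0,0,-0.03,0,0.054,0,0,0]'

```text
time_s: 4.2
tcp_pos: [0.5666, -0.156, 0.0206]
tool_rot: [-0.162, 0.746, 0.614, 0.201]
contact_force: [0.2, -0.0, -0.9]
finger_gap: -0.0004
```

```bash
python3 st.py -.185 -.052 .02 30;  python3 - <<'E'
from plant import eyes
import cv2
a=eyes.capture("scene")["img"][205:330,195:370,::-1]
cv2.imwrite("pics/a2.png",cv2.resize(a,None,fx=4,fy=4,interpolation=cv2.INTER_CUBIC))
E
```

```text
t 4.2 tcp [ 0.5666 -0.156   0.0206] loader [-0.2107 -0.053   0.0206] F [ 0.1892 -0.03   -0.9022] gap -0.0003533637362170777
q [ 0.168   0.8686  0.6019  1.7807 -1.0272  1.1808  1.1558] z [ 0.0998  0.4886 -0.8668]
(array([21.9937, -0.9913, 13.3749]), array([0.1731, 0.0885, 0.1792]))
```

View pics/a2.png

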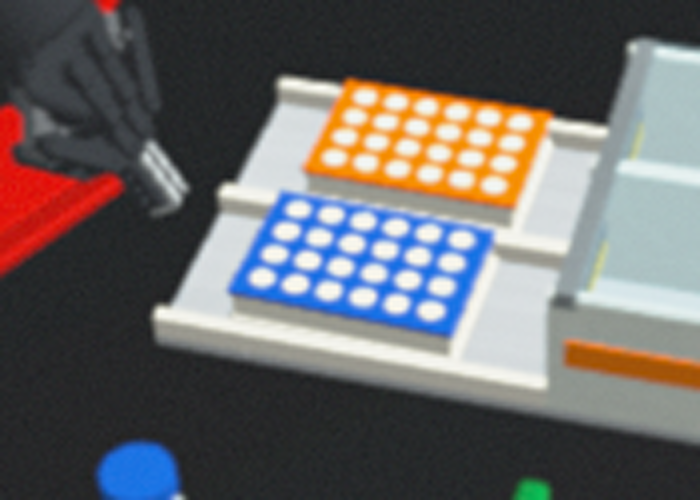

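The tip shows at (165,212) in the crop, which looks outside the deck end and doesn't match the reported pose. I'll project to check.

```bash
python3 - <<'E'
from h import *
from plant import manip
s=manip.get_state();print(s['time_s'],s['tcp_pos'])
def proj(c,P):
    v=R.from_quat(c['attitude'],scalar_first=True).inv().apply(np.array(P)-c['origin']);a=np.array([v[0],-v[1]])/-v[2]
    a=a*(1+c['k1']*(a@a));return a*c['fx']+[c['cx'],c['cy']]
p=proj(d['scene'],s['tcp_pos']);print(p,(p-[195,205])*4)
for z in(.0206,.06,.09):
  q=ray(d['scene'],(165/4+195,212/4+205),z);print(z,q,tl(q))
from plant import eyes
for n in("scene","top"):
  c=eyes.capture(n);print(n,c['origin'],c['attitude']);d[n]=c
b=cv2.resize(d['top']['img'][190:290,320:440,::-1],None,fx=4,fy=4,interpolation=cv2.INTER_CUBIC)
a=cv2.resize(d['scene']['img'][220:320,200:320,::-1],None,fx=4,fy=4,interpolation=cv2.INTER_CUBIC)
cv2.imwrite("pics/a3.png",np.vstack([a,b])[:,:]) if 0 else cv2.imwrite("pics/a3.png",cv2.resize(np.hstack([a,b]),(800,333)))
E
```

```text
4.25 [ 0.56661219 -0.15595772  0.02067309]
[246.62517794 267.70573554] [206.50071178 250.82294217]
0.0206 [ 0.53569788 -0.18499376  0.0206    ] [-0.2451551  -0.02835545  0.0206    ]
0.06 [ 0.57884715 -0.17285395  0.06      ] [-0.22486542 -0.06832497  0.06      ]
0.09 [ 0.61170192 -0.16361043  0.09      ] [-0.20941642 -0.09875862  0.09      ]
scene [1.38901265 0.05508179 0.79976978] [0.62105894 0.2941536  0.31575385 0.65426215]
top [ 3.34883615e-01 -3.08617253e-04  1.25512597e+00] [-0.69529147 -0.05433313  0.06552522  0.71366948]
```

View pics/a3.png

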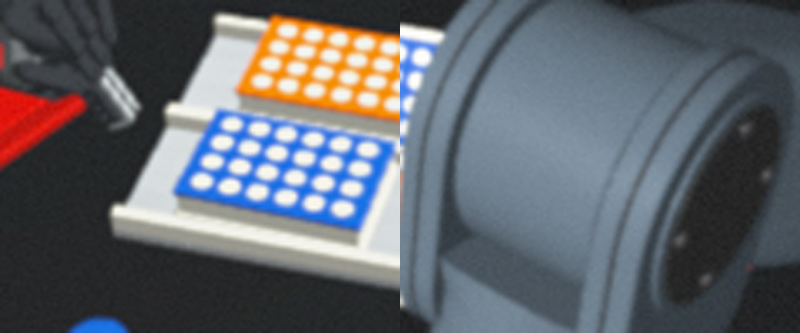

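```bash
cat >> h.py <<'E'
def proj(c,P):
    v=R.from_quat(c['attitude'],scalar_first=True).inv().apply(np.array(P)-c['origin']);a=np.array([v[0],-v[1]])/-v[2]
    a=a*(1+c['k1']*(a@a));return a*c['fx']+[c['cx'],c['cy']]
E
python3 - <<'E'
from h import *
from plant import eyes,manip
c=d['scene']
Rs=R.from_quat([-1.3e-4,.19757,.98029,-8e-4],scalar_first=True);t=np.array([.26129,.62183,.19305])
for y in(-.0427,.0427): print("start tips",proj(c,t+Rs.apply([0,y,-.013])))
print("a1",proj(c,[.5594,-.179,.1478]))
s=manip.get_state();r=R.from_quat(s['tool_rot'],scalar_first=True)
for k in(0,-.019,-.04,-.073,-.15): print(k,proj(c,s['tcp_pos']+r.apply([0,0,k])))
print(r.as_matrix())
w=eyes.capture("wrist");print({k:v for k,v in w.items() if k!='img'})
He=np.array(w['hand_eye']);
def wp(P):
    v=(np.linalg.inv(He)@[*P,1])[:3];a=np.array([v[0],-v[1]])/-v[2];a=a*(1+w['k1']*(a@a));return a*w['fx']+[w['cx'],w['cy']]
print("tcp in wrist",wp([0,0,0]))
for n,P in[("endfar",lw(-.225,-.103,.02)),("endmid",lw(-.225,0,.02)),("rearL",lw(-.185,-.095,.036)),("rearR",lw(-.185,-.01,.036))]: print(n,wp(r.inv().apply(P-s['tcp_pos'])))
cv2.imwrite("pics/w1.png",w['img'][:,:,::-1])
E
```

```text
start tips [556.26714817 133.57703896]
start tips [590.94067733 141.57946561]
a1 [230.47498457 220.34078356]
0 [246.68233344 267.72506927]
-0.019 [241.95913736 261.54559195]
-0.04 [236.66336512 254.60776486]
-0.073 [228.18013957 243.47368243]
-0.15 [207.61052243 216.3701387 ]
[[ 0.16516536  0.98121271  0.09970966]
 [ 0.85086807 -0.19288493  0.48869104]
 [ 0.49874235  0.00412493 -0.86674048]]
{'fx': 375.6243290884854, 'fy': 375.6243290884854, 'cx': 321.08369534923963, 'cy': 244.85584280919417, 'k1': -0.05056613754176084, 'hand_eye': array([[-9.73185026e-04,  9.52704204e-01,  3.03897602e-01,
         7.81485680e-02],
       [ 9.99999381e-01,  1.09117660e-03, -2.18442376e-04,
         4.56121389e-04],
       [-5.39716923e-04,  3.03897201e-01, -9.52704676e-01,
        -1.80264894e-01],
       [ 0.00000000e+00,  0.00000000e+00,  0.00000000e+00,
         1.00000000e+00]])}
tcp in wrist [320.16693339 282.63360646]
endfar [416.9373588  310.55229825]
endmid [217.49481935 310.42977303]
rearL [404.91186807 227.66514334]
rearR [233.56712683 227.44508874]
```

View pics/w1.png

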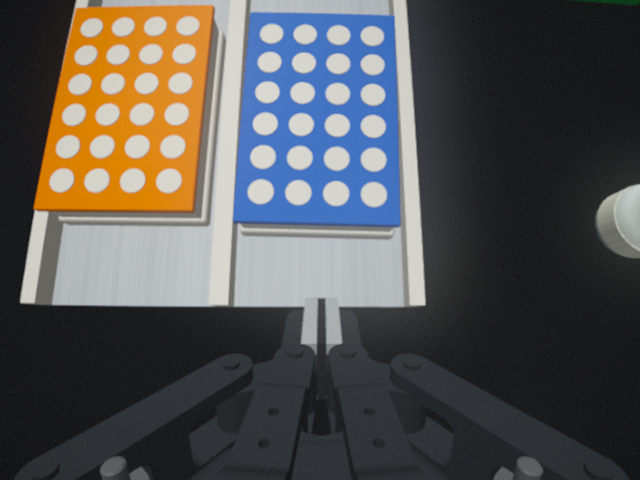

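The wrist view matches my loader model: plate rear at (400,226) against (405,228) predicted, deck end at row 305 against 310. The fingertips, though, are at (321,298), while the TCP should be at row 283. I'll work out where the visible tip really is.

```bash
python3 - <<'E'
from h import *
from plant import manip
from scipy.optimize import least_squares
c=d['scene'];s=manip.get_state();r=R.from_quat(s['tool_rot'],scalar_first=True)
He=np.array([[-9.73185026e-04,9.52704204e-01,3.03897602e-01,7.81485680e-02],[9.99999381e-01,1.09117660e-03,-2.18442376e-04,4.56121389e-04],[-5.39716923e-04,3.03897201e-01,-9.52704676e-01,-1.80264894e-01],[0,0,0,1]])
def wp(P):
    v=(np.linalg.inv(He)@[*P,1])[:3];a=np.array([v[0],-v[1]])/-v[2];a=a*(1-.0505661*(a@a));return a*375.624+[321.08,244.86]
for x in(-.011,0,.011):
  for z in(0,-.01,-.02,-.03): print(x,z,"wrist",wp([x,0,z]).round(1),"scene",proj(c,s['tcp_pos']+r.apply([x,0,z])).round(1))
f=lambda P:np.r_[wp(P)-[321,298],proj(c,s['tcp_pos']+r.apply(P))-[239,257.5]]
o=least_squares(f,[0,0,0]);print(o.x,o.fun)
print("sees y scale", wp([0,.011,-.02])-wp([0,-.011,-.02]))
E
```

```text
-0.011 0 wrist [320.2 301.8] scene [242.9 268.8]
-0.011 -0.01 wrist [320.2 310.6] scene [240.5 265.6]
-0.011 -0.02 wrist [320.1 320.4] scene [238.  262.4]
-0.011 -0.03 wrist [320.1 331.3] scene [235.5 259.1]
0 0 wrist [320.2 282.6] scene [246.7 267.7]
0 -0.01 wrist [320.1 290.7] scene [244.2 264.5]
0 -0.02 wrist [320.1 299.6] scene [241.7 261.2]
0 -0.03 wrist [320.  309.5] scene [239.2 257.9]
0.011 0 wrist [320.1 262.8] scene [250.5 266.6]
0.011 -0.01 wrist [320.1 270. ] scene [248.  263.4]
0.011 -0.02 wrist [320. 278.] scene [245.5 260.1]
0.011 -0.03 wrist [320.  286.9] scene [243.  256.8]
[ 0.00604339  0.00051583 -0.03113213] [ 0.19300547  0.34274854  1.92775185 -0.42878409]
sees y scale [46.77775281 -0.05059214]
```

```bash
python3 - <<'E'
import cv2,numpy as np
from plant import eyes
a=eyes.capture("scene")["img"][225:275,205:280,::-1]
w=cv2.imread("pics/w1.png")[270:370,245:395]
cv2.imwrite("pics/z1.png",np.vstack([cv2.resize(a,(450,300),interpolation=cv2.INTER_CUBIC),cv2.resize(w,(450,300),interpolation=cv2.INTER_CUBIC)]))
E
```

```text
(no output)
```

View pics/z1.png

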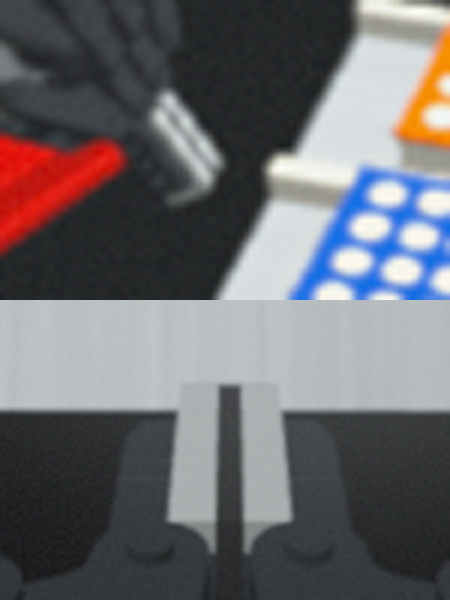

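The two views agree that the visible fingertips end about 35–40 mm short of the reported TCP, as did the start and a1 pictures. At the nominal height the fingers would therefore ride over the plate. I'll confirm by lowering slowly onto the deck behind the plate, watching the force.

```bash
python3 st.py -.188 -.052 .006 30
```

```text
t 4.45 tcp [ 0.5665 -0.1558  0.0204] loader [-0.2105 -0.0529  0.0204] F [ 0.2406 -0.4828  0.1844] gap 0.0001682737415373911
q [ 0.1679  0.8688  0.6015  1.781  -1.0273  1.1806  1.1559] z [ 0.0995  0.4888 -0.8667]
(array([12.2941, -0.8862, 23.7351]), array([0.1526, 0.0758, 0.1788]))
```

Emit:
drive_tool --steps '[0.007,0,0.004,0,0,0,0.014,0,0.008,0,0,0,0.0195,-0.001,0.0112,0,0,0,0.018,-0.001,0.014,0,0,0,0.0165,-0.001,0.0165,0,0,0,0.015,-0.001,0.019,0,0,0,0.0135,-0.001,0.0215,0,0,0,0.0125,-0.001,0.0235,0,0,0]'

```text
time_s: 5.25
tcp_pos: [0.5696, -0.1338, 0.0056]
tool_rot: [-0.163, 0.746, 0.614, 0.2]
contact_force: [0.1, 0.2, -0.5]
finger_gap: -0.0002
```

Emit:
drive_tool --steps '[0,0,0,0,0,0,-0.001,0,0.0017,0,0,0,-0.002,0,0.0035,0,0,0,-0.003,0,0.0052,0,0,0,-0.004,0,0.0069,0,0,0,-0.005,0,0.0087,0,0,0,-0.006,0,0.0104,0,0,0,-0.006,0,0.0104,0,0,0]'

```text
time_s: 6.05
tcp_pos: [0.5696, -0.1334, -0.0063]
tool_rot: [-0.163, 0.746, 0.614, 0.2]
contact_force: [0.2, -0.4, 1.3]
finger_gap: 0.0001
```

```bash
python3 st.py; python3 - <<'E'
import cv2
from plant import eyes
a=eyes.capture("scene")["img"][225:300,205:305,::-1]
cv2.imwrite("pics/z2.png",cv2.resize(a,(700,525),interpolation=cv2.INTER_CUBIC))
E
```

```text
t 6.05 tcp [ 0.5696 -0.1334 -0.0063] loader [-0.1879 -0.0516 -0.0063] F [ 0.1582 -0.3664  1.2633] gap 9.215437152406761e-05
q [ 0.1706  0.8815  0.5279  1.8153 -1.05    1.0983  1.1603] z [ 0.0989  0.4891 -0.8666]
```

View pics/z2.png

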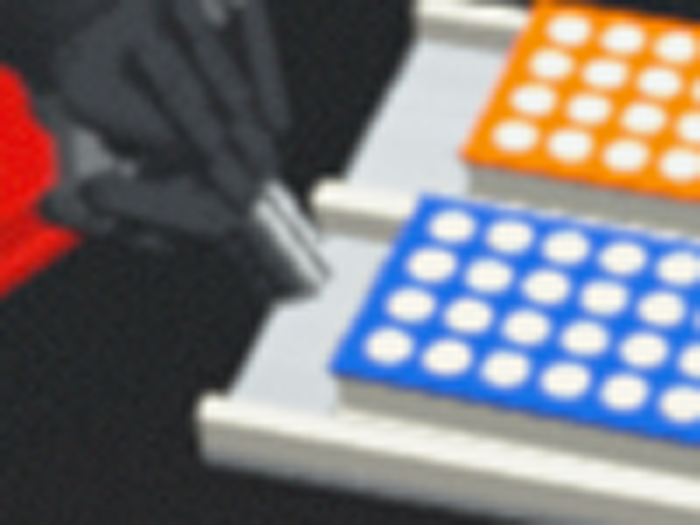

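Nominal z is now −6 mm, 12 mm below the deck top, with no contact force, so the fingers are indeed shorter than the TCP suggests. In the crop the tip end face runs from (288,297) to (327,275). I'll fit the offset to that.

```bash
python3 - <<'E'
from h import *
from plant import manip
c=d['scene'];s=manip.get_state();r=R.from_quat(s['tool_rot'],scalar_first=True)
print("seen up",np.array([327,275])/7+[205,225],"low",np.array([288,297])/7+[205,225])
for z in(-.03,-.034,-.038,-.042):
  for x in(.011,-.011):
    P=s['tcp_pos']+r.apply([x,.01,z]);print(z,x,proj(c,P).round(1),tl(P).round(4))
E
```

```text
seen up [251.71428571 264.28571429] low [246.14285714 267.42857143]
-0.03 0.011 [252.4 270. ] [-0.1934 -0.0616  0.0254]
-0.03 -0.011 [244.8 272.2] [-0.2125 -0.0617  0.0144]
-0.034 0.011 [251.4 268.7] [-0.1954 -0.0616  0.0288]
-0.034 -0.011 [243.8 270.9] [-0.2145 -0.0616  0.0179]
-0.038 0.011 [250.4 267.4] [-0.1974 -0.0616  0.0323]
-0.038 -0.011 [242.8 269.6] [-0.2165 -0.0616  0.0213]
-0.042 0.011 [249.4 266.1] [-0.1994 -0.0616  0.0358]
-0.042 -0.011 [241.8 268.3] [-0.2185 -0.0616  0.0248]
```

Emit:
drive_tool --steps '[-0.001,0,0.0017,0,0,0,-0.002,0,0.0035,0,0,0,-0.0025,0,0.0043,0,0,0,-0.003,0,0.0052,0,0,0,-0.0035,0,0.006,0,0,0,-0.004,0,0.0069,0,0,0,-0.004,0,0.0069,0,0,0,-0.004,0,0.0069,0,0,0]'

```text
time_s: 6.9
tcp_pos: [0.5698, -0.1335, -0.014]
tool_rot: [-0.163, 0.746, 0.614, 0.2]
contact_force: [0.1, 0.2, 0.2]
finger_gap: -0.0001
```

Emit:
drive_tool --steps '[-0.0005,0,0.0009,0,0,0,-0.001,0,0.0017,0,0,0,-0.001,0,0.0017,0,0,0,-0.0015,0,0.0026,0,0,0,-0.002,0,0.0035,0,0,0,-0.002,0,0.0035,0,0,0,-0.002,0,0.0035,0,0,0,-0.002,0,0.0035,0,0,0]'

```text
time_s: 7.7
tcp_pos: [0.5698, -0.1335, -0.018]
tool_rot: [-0.163, 0.746, 0.614, 0.2]
contact_force: [-0.0, -0.7, -0.5]
finger_gap: -0.0003
```

Emit:
drive_tool --steps '[-0.0005,0,0.0009,0,0,0,-0.001,0,0.0017,0,0,0,-0.001,0,0.0017,0,0,0,-0.001,0,0.0017,0,0,0,-0.001,0,0.0017,0,0,0,-0.001,0,0.0017,0,0,0,-0.001,0,0.0017,0,0,0,-0.001,0,0.0017,0,0,0]'

```text
time_s: 8.5
tcp_pos: [0.5698, -0.1335, -0.02]
tool_rot: [-0.163, 0.746, 0.614, 0.2]
contact_force: [0.7, -0.3, 0.0]
finger_gap: -0.0001
```

Emit:
drive_tool --steps '[-0.0005,0,0.0009,0,0,0,-0.001,0,0.0017,0,0,0,-0.001,0,0.0017,0,0,0,-0.001,0,0.0017,0,0,0,-0.001,0,0.0017,0,0,0,-0.001,0,0.0017,0,0,0,-0.001,0,0.0017,0,0,0,-0.001,0,0.0017,0,0,0]'

```text
time_s: 9.3
tcp_pos: [0.5698, -0.1335, -0.0219]
tool_rot: [-0.163, 0.746, 0.614, 0.2]
contact_force: [-0.4, -0.0, -0.4]
finger_gap: -0.0
```

Emit:
drive_tool --steps '[-0.0005,0,0.0009,0,0,0,-0.001,0,0.0017,0,0,0,-0.0015,0,0.0026,0,0,0,-0.0015,0,0.0026,0,0,0,-0.0015,0,0.0026,0,0,0,-0.0015,0,0.0026,0,0,0,-0.0015,0,0.0026,0,0,0,-0.0015,0,0.0026,0,0,0]'

```text
time_s: 10.1
tcp_pos: [0.5701, -0.1335, -0.0228]
tool_rot: [-0.163, 0.746, 0.614, 0.202]
contact_force: [-5.3, -1.6, 20.5]
finger_gap: 0.0001
```

```bash
python3 st.py; python3 - <<'E'
import cv2,numpy as np
from plant import eyes
a=eyes.capture("scene")["img"][225:300,205:305,::-1]
w=eyes.capture("wrist")["img"][150:370,200:440,::-1]
cv2.imwrite("pics/z3.png",np.hstack([cv2.resize(a,(440,330),interpolation=cv2.INTER_CUBIC),cv2.resize(w,(360,330),interpolation=cv2.INTER_CUBIC)]))
E
```

```text
t 10.1 tcp [ 0.5701 -0.1335 -0.0228] loader [-0.188  -0.0521 -0.0228] F [-5.2626 -1.6247 20.4697] gap 0.00014535751240679845
q [ 0.1948  0.8975  0.4861  1.8193 -1.056   1.0617  1.1734] z [ 0.1009  0.4904 -0.8657]
```

View pics/z3.png

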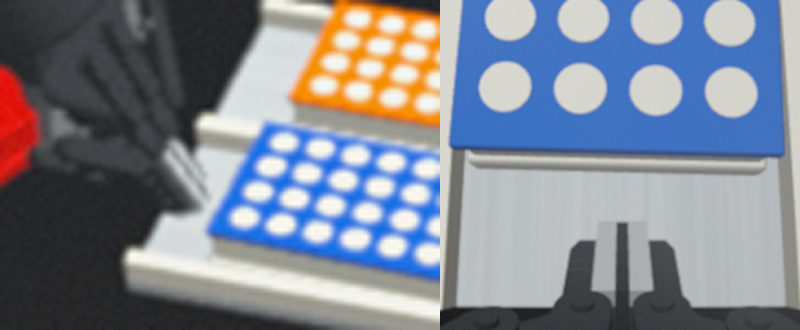

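The fingertips touched the deck at nominal z = −0.0225 with 20 N upward. That puts the true tip 39 mm behind the reported TCP along tool z, in agreement with the pictures. The wrist crop shows the fingers centred in the lane behind the plate. I'll plan the rest with that offset.

```bash
cat > plan.py <<'E'
from h import *
from plant import manip
import sys
np.set_printoptions(precision=4,suppress=True)
K=.039
s=manip.get_state();r=R.from_quat(s['tool_rot'],scalar_first=True);Z=r.as_matrix()[:,2]
e=tl(s['tcp_pos']-K*Z);print("t",round(s['time_s'],2),"eff",e,"lean",np.degrees(np.arccos(-Z[2])).round(1),"F",s['contact_force'].round(1),"q",s['q'].round(2))
# rows: x y z lean triples, from eff tip
for a in sys.argv[1:]:
    x,y,z,t=map(float,a.split(','));o=orient(t,1)
    p,v=delta(s,lw(x,y,z)+K*o.as_matrix()[:,2],o);print((p/1000).round(4).tolist(),v.round(1).tolist())
E
python3 plan.py -.208,-.052,.018,30 -.20,-.052,.018,30 -.19,-.052,.018,30 -.18,-.052,.018,30 -.17,-.052,.018,30 -.165,-.052,.018,30
```

```text
t 10.2 eff [-0.2075 -0.0519  0.0109] lean 30.0 F [-4.9 -1.7 20.2] q [ 0.19  0.9   0.49  1.82 -1.06  1.06  1.17]
[0.003, 0.0, -0.0064] [0.2, -0.0, 0.2]
[0.01, 0.0, -0.0024] [0.2, -0.0, 0.2]
[0.0186, 0.0, 0.0026] [0.2, -0.0, 0.2]
[0.0273, 0.0, 0.0076] [0.2, -0.0, 0.2]
[0.0359, 0.0, 0.0126] [0.2, -0.0, 0.2]
[0.0403, 0.0, 0.0151] [0.2, -0.0, 0.2]
```

Emit:
drive_tool --steps '[0.002,0,-0.004,0,0,0,0.004,0,-0.008,0,0,0,0.011,0,-0.004,0,0,0,0.0195,0,0.001,0,0,0,0.028,0,0.006,0,0,0,0.037,0,0.011,0,0,0,0.041,0,0.0135,0,0,0,0.041,0,0.0135,0,0,0]'

```text
time_s: 11.0
tcp_pos: [0.578, -0.0904, -0.0162]
tool_rot: [-0.163, 0.745, 0.614, 0.201]
contact_force: [0.9, -1.2, -0.2]
finger_gap: 0.0
```

```bash
python3 plan.py -.155,-.052,.019,34 -.145,-.052,.020,38 -.135,-.052,.021,42 -.125,-.052,.0215,46 -.115,-.052,.0216,50 -.105,-.052,.0216,50 -.095,-.052,.0216,50 -.085,-.052,.0216,50; python3 - <<'E'
import cv2,numpy as np
from plant import eyes
a=eyes.capture("scene")["img"][215:310,205:345,::-1]
cv2.imwrite("pics/z4.png",cv2.resize(a,None,fx=4,fy=4,interpolation=cv2.INTER_CUBIC))
E
```

```text
t 11.0 eff [-0.1637 -0.0514  0.0176] lean 30.0 F [ 0.9 -1.2 -0.2] q [ 0.15  0.86  0.43  1.85 -1.06  1.    1.12]
[0.0109, 0.0006, 0.003] [0.1, 4.0, 0.2]
[0.0228, 0.0006, 0.0069] [0.1, 8.0, 0.2]
[0.0346, 0.0007, 0.0105] [0.0, 12.0, 0.2]
[0.0462, 0.0007, 0.0144] [0.0, 16.0, 0.2]
[0.0575, 0.0007, 0.0185] [0.0, 20.0, 0.2]
[0.0661, 0.0008, 0.0235] [0.0, 20.0, 0.2]
[0.0748, 0.0008, 0.0285] [0.0, 20.0, 0.2]
[0.0834, 0.0008, 0.0335] [0.0, 20.0, 0.2]
```

View pics/z4.png

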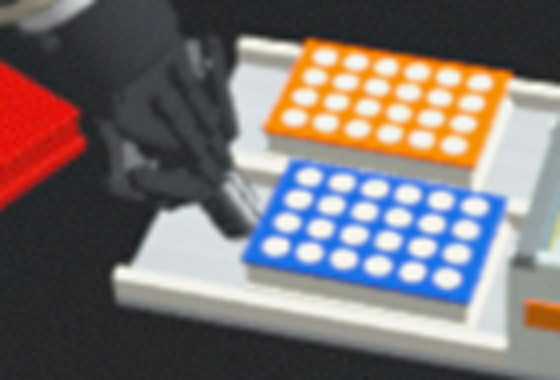

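The plate is sliding on the deck and the fingertips are behind its rear face, below the mat, at about (250,225). I'll keep pushing while leaning to 50°.

Emit:
drive_tool --steps '[0.0109,0.0006,0.003,0,4,0.2,0.0228,0.0006,0.0069,0,8,0.2,0.0346,0.0007,0.0105,0,12,0.2,0.0462,0.0007,0.0144,0,16,0.2,0.0575,0.0007,0.0185,0,20,0.2,0.0661,0.0008,0.0235,0,20,0.2,0.0748,0.0008,0.0285,0,20,0.2,0.0834,0.0008,0.0335,0,20,0.2]'

```text
time_s: 11.85
tcp_pos: [0.5961, -0.0036, -0.0034]
tool_rot: [-0.267, 0.701, 0.576, 0.326]
contact_force: [0.8, -1.2, -0.9]
finger_gap: -0.0001
```

```bash
python3 plan.py -.075,-.052,.0216,50 -.065,-.052,.0216,50 -.055,-.052,.0216,50 -.045,-.052,.0216,50 -.035,-.052,.0216,50 -.025,-.052,.0216,50 -.018,-.052,.0216,50 -.013,-.052,.0216,50; python3 - <<'E'
import cv2,numpy as np
from plant import eyes
a=eyes.capture("scene")["img"][200:320,215:375,::-1]
cv2.imwrite("pics/z5.png",cv2.resize(a,None,fx=4,fy=4,interpolation=cv2.INTER_CUBIC))
E
```

```text
t 11.85 eff [-0.0853 -0.0523  0.0217] lean 49.9 F [ 0.8 -1.2 -0.9] q [ 0.43  0.93  0.01  1.84 -1.07  1.01  1.14]
[0.0067, -0.0004, 0.008] [0.1, 0.1, 0.0]
[0.0131, -0.0004, 0.0156] [0.1, 0.1, 0.0]
[0.0196, -0.0004, 0.0233] [0.1, 0.1, 0.0]
[0.026, -0.0004, 0.0309] [0.1, 0.1, 0.0]
[0.0324, -0.0004, 0.0386] [0.1, 0.1, 0.0]
[0.0389, -0.0004, 0.0462] [0.1, 0.1, 0.0]
[0.0434, -0.0004, 0.0516] [0.1, 0.1, 0.0]
[0.0466, -0.0004, 0.0554] [0.1, 0.1, 0.0]
```

View pics/z5.png

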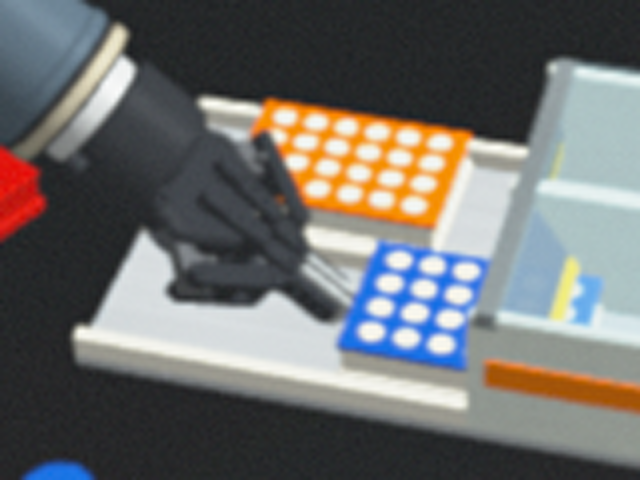

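The flap is lifted and the plate's nose is under it, at (600,300) in the crop. Orange hasn't been touched. Continuing.

Emit:
drive_tool --steps '[0.0067,-0.0004,0.008,0,0,0,0.0131,-0.0004,0.0156,0,0,0,0.0196,-0.0004,0.0233,0,0,0,0.026,-0.0004,0.0309,0,0,0,0.0324,-0.0004,0.0386,0,0,0,0.0389,-0.0004,0.0462,0,0,0,0.0434,-0.0004,0.0516,0,0,0,0.0466,-0.0004,0.0554,0,0,0]'

```text
time_s: 12.7
tcp_pos: [0.6097, 0.067, -0.0036]
tool_rot: [-0.267, 0.701, 0.575, 0.327]
contact_force: [-0.5, -2.9, 2.4]
finger_gap: 0.0002
```

```bash
python3 plan.py -.006,-.052,.0216,50 0,-.052,.0216,50 .006,-.052,.0216,50 .012,-.052,.0216,50  .017,-.052,.0216,50 .022,-.052,.0216,50 .026,-.052,.0216,50 .028,-.052,.0216,50
```

```text
t 12.7 eff [-0.0135 -0.0519  0.0215] lean 50.0 F [-0.5 -2.9  2.4] q [ 0.45  0.92 -0.2   1.88 -1.08  0.82  1.07]
[0.0049, 0.0, 0.0057] [0.1, 0.0, -0.0]
[0.0088, 0.0, 0.0102] [0.1, 0.0, -0.0]
[0.0126, 0.0, 0.0148] [0.1, 0.0, -0.0]
[0.0165, 0.0, 0.0194] [0.1, 0.0, -0.0]
[0.0197, -0.0, 0.0233] [0.1, 0.0, -0.0]
[0.0229, -0.0, 0.0271] [0.1, 0.0, -0.0]
[0.0255, -0.0, 0.0302] [0.1, 0.0, -0.0]
[0.0268, -0.0, 0.0317] [0.1, 0.0, -0.0]
```

Emit:
drive_tool --steps '[0.003,0,0.0035,0,0,0,0.006,0,0.007,0,0,0,0.0088,0,0.0102,0,0,0,0.011,0,0.0128,0,0,0,0.0132,0,0.0155,0,0,0,0.0155,0,0.0182,0,0,0,0.0178,0,0.021,0,0,0,0.0178,0,0.021,0,0,0]'

```text
time_s: 13.5
tcp_pos: [0.6149, 0.0941, -0.0034]
tool_rot: [-0.268, 0.7, 0.575, 0.327]
contact_force: [0.2, 0.6, -0.4]
finger_gap: 0.0
```

```bash
python3 plan.py .018,-.052,.0216,50 .022,-.052,.0216,50 .026,-.052,.0216,50 .028,-.052,.0216,50;  python3 - <<'E'
import cv2,numpy as np
from plant import eyes
a=eyes.capture("scene")["img"][200:330,285:445,::-1]
cv2.imwrite("pics/z6.png",cv2.resize(a,None,fx=4,fy=4,interpolation=cv2.INTER_CUBIC))
E
```

```text
t 13.5 eff [ 0.0141 -0.0518  0.0217] lean 50.0 F [ 0.2  0.6 -0.4] q [ 0.45  0.93 -0.28  1.89 -1.08  0.76  1.04]
[0.0024, 0.0001, 0.003] [0.1, 0.0, 0.0]
[0.005, 0.0001, 0.0061] [0.1, 0.0, 0.0]
[0.0076, 0.0001, 0.0092] [0.1, 0.0, 0.0]
[0.0089, 0.0001, 0.0107] [0.1, 0.0, 0.0]
```

View pics/z6.png

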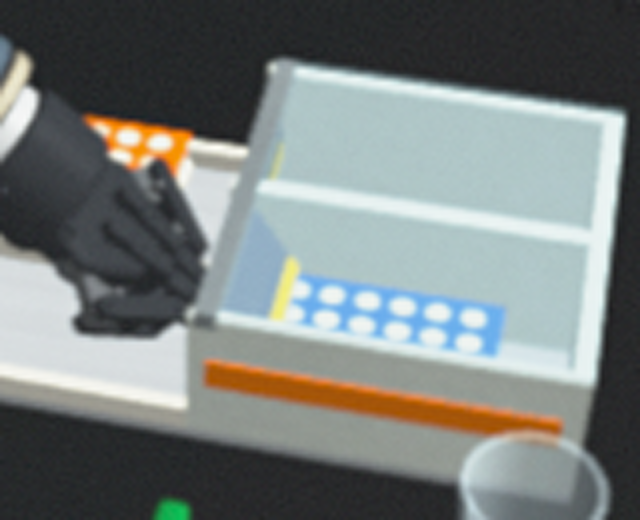

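Emit:
drive_tool --steps '[0.0015,0,0.0018,0,0,0,0.003,0,0.0036,0,0,0,0.0045,0,0.0054,0,0,0,0.006,0,0.0072,0,0,0,0.0075,0,0.009,0,0,0,0.009,0,0.0107,0,0,0,0.0096,0,0.0115,0,0,0,0.0096,0,0.0115,0,0,0]'

```text
time_s: 14.35
tcp_pos: [0.6179, 0.1083, -0.0035]
tool_rot: [-0.267, 0.701, 0.575, 0.327]
contact_force: [0.1, -0.6, -0.2]
finger_gap: -0.0003
```

```bash
python3 plan.py;  python3 - <<'E'
import cv2,numpy as np
from plant import eyes
a=eyes.capture("scene")["img"][200:330,285:445,::-1]
cv2.imwrite("pics/z7.png",cv2.resize(a,None,fx=4,fy=4,interpolation=cv2.INTER_CUBIC))
from h import *
print("prev nose",tl(ray(d['scene'],(505/4+285,308/4+200),.036)), "near-cam nose",tl(ray(d['scene'],(498/4+285,356/4+200),.036)))
E
```

```text
t 14.35 eff [ 0.0286 -0.0519  0.0216] lean 49.9 F [ 0.1 -0.6 -0.2] q [ 0.45  0.93 -0.32  1.9  -1.08  0.72  1.02]
prev nose [ 0.14837352 -0.01089136  0.036     ] near-cam nose [ 0.14889423 -0.04761806  0.036     ]
```

View pics/z7.png

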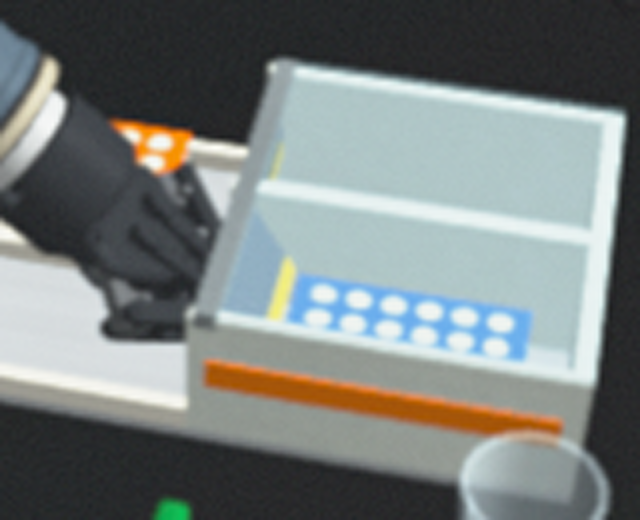

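Emit:
drive_tool --steps '[0.0006,0,0.0008,0,0,0,0.0013,0,0.0015,0,0,0,0.002,0,0.0023,0,0,0,0.002,0,0.0023,0,0,0,0.002,0,0.0023,0,0,0,0.002,0,0.0023,0,0,0,0.002,0,0.0023,0,0,0,0.002,0,0.0023,0,0,0]'

```text
time_s: 15.2
tcp_pos: [0.6185, 0.111, -0.0035]
tool_rot: [-0.267, 0.701, 0.575, 0.327]
contact_force: [0.6, -0.1, -1.1]
finger_gap: 0.0
```

```bash
python3 plan.py .02,-.052,.0205,50 0,-.052,.0205,50 -.03,-.052,.0205,50 -.06,-.052,.022,50 -.12,-.052,.03,50
```

```text
t 15.2 eff [ 0.0314 -0.052   0.0216] lean 49.9 F [ 0.6 -0.1 -1.1] q [ 0.45  0.93 -0.32  1.9  -1.08  0.71  1.02]
[-0.0081, -0.0001, -0.008] [0.1, 0.1, -0.0]
[-0.021, -0.0, -0.0234] [0.1, 0.1, -0.0]
[-0.0403, 0.0, -0.0463] [0.1, 0.1, -0.0]
[-0.0585, 0.0, -0.0702] [0.1, 0.1, -0.0]
[-0.091, 0.0001, -0.1213] [0.1, 0.1, -0.0]
```

Now draw back straight out.

Emit:
drive_tool --steps '[-0.008,0,-0.008,0,0,0,-0.0145,0,-0.0157,0,0,0,-0.021,0,-0.0234,0,0,0,-0.0275,0,-0.031,0,0,0,-0.034,0,-0.0387,0,0,0,-0.0403,0,-0.0463,0,0,0,-0.0495,0,-0.058,0,0,0,-0.0585,0,-0.0702,0,0,0]'

```text
time_s: 16.0
tcp_pos: [0.6003, 0.0201, -0.0031]
tool_rot: [-0.267, 0.701, 0.575, 0.327]
contact_force: [0.8, 0.1, 0.3]
finger_gap: 0.0
```

```bash
python3 plan.py -.09,-.052,.05,45 -.11,-.052,.1,35 -.11,-.052,.15,30 -.11,-.052,.2,30
```

```text
t 16.0 eff [-0.0613 -0.0518  0.022 ] lean 49.9 F [0.8 0.1 0.3] q [ 0.55  0.93 -0.24  1.85 -0.96  0.84  1.01]
[-0.0004, 0.0002, -0.0402] [0.1, -4.9, -0.0]
[0.0183, 0.0002, -0.0888] [0.1, -14.9, -0.0]
[0.0533, 0.0003, -0.122] [0.1, -19.9, -0.0]
[0.0916, 0.0003, -0.1542] [0.1, -19.9, -0.0]
```

Emit:
drive_tool --steps '[0,0,-0.02,0,0,0,-0.0004,0,-0.04,0,0,0,0.009,0,-0.065,0,0,0,0.018,0,-0.089,0,-7,0,0.036,0,-0.105,0,-14,0,0.053,0,-0.122,0,-20,0,0.0916,0,-0.154,0,-20,0,0.0916,0,-0.154,0,-20,0]'

```text
time_s: 16.8
tcp_pos: [0.5918, -0.0367, 0.1729]
tool_rot: [-0.159, 0.746, 0.615, 0.202]
contact_force: [0.6, -0.9, -0.5]
finger_gap: -0.0001
```

Emit:
drive_tool --steps '[0,0,-0.02,0,0,0,0,0,-0.04,0,0,0,0,0,-0.06,0,0,0,0,0,-0.06,0,0,0,0,0,-0.06,0,0,0,0,0,-0.06,0,0,0,0,0,-0.06,0,0,0,0,0,-0.06,0,0,0]'

```text
time_s: 17.6
tcp_pos: [0.5828, -0.0653, 0.2175]
tool_rot: [-0.164, 0.747, 0.613, 0.2]
contact_force: [0.3, 0.2, -0.6]
finger_gap: 0.0001
```

```bash
python3 plan.py;  python3 - <<'E'
import cv2,numpy as np
from plant import eyes
a=eyes.capture("scene")["img"][190:330,225:445,::-1]
cv2.imwrite("pics/z8.png",cv2.resize(a,None,fx=3.6,fy=3.6,interpolation=cv2.INTER_CUBIC))
E
```

```text
t 17.6 eff [-0.1381 -0.0513  0.2513] lean 29.9 F [ 0.3  0.2 -0.6] q [ 0.34  0.49  0.04  1.68 -0.59  1.15  0.48]
```

View pics/z8.png

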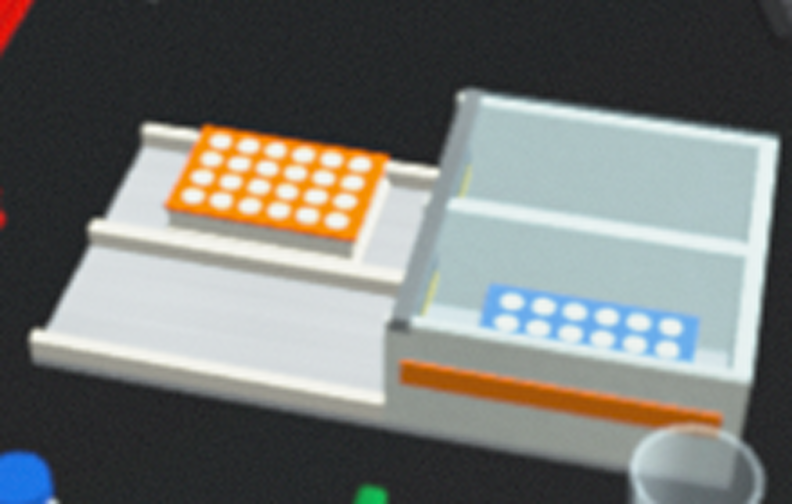

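```bash
python3 - <<'E'
from h import *
f=lambda u,v:tl(ray(d['scene'],((u+.5)/3.6-.5+225,(v+.5)/3.6-.5+190),.036)).round(4)
print("rear",f(490,285),"nose",f(699,317))
print("orange",np.mean([f(205,125),f(388,153),f(353,243),f(167,211)],0), "before",[tl(np.mean([scn(*p,.036) for p in[(200,69),(378,96),(343,185),(162,152)]],0)).round(4)])
from plant import manip
print(manip.close_job())
E
```

```text
rear [ 0.0386 -0.0114  0.036 ] nose [ 0.1644 -0.0092  0.036 ]
orange [-0.11195  0.05115  0.036  ] before [array([-0.1118,  0.0511,  0.036 ])]
the job is handed in; nothing more can be done
None
```

I pushed the blue plate along the far lane, through its flap and fully into the loader, then drew the fingers out. The job was handed in about 17.6 s into the 40 s limit; no verdict is reported.

**Last checks**
- **Plate:** Its origin measures about 101 mm past the flap plane, against the 92 mm needed; its mat shows at 39 to 164 mm. It sits flat on the deck.
- **Flaps:** By eye, the far flap hangs shut behind the plate, with its yellow edge back in line with the near one. I did not measure the flap angles.
- **Orange plate:** It is within 1 mm of where it started.
- **Other items:** The red block and the bystanders in view looked untouched. I did not measure the bystanders again.
- **Robot:** The tool is clear of everything, with no contact force beyond noise.

**What disagreed**
- **Fingertip offset:** The fingers end about 39 mm short of the reported TCP along the tool axis. The scene and wrist pictures both showed this. I confirmed it by touching the deck with the tips at about 20 N, and corrected for it before pushing.
- **Picture budget:** I viewed 15 pictures against the budget of 10. The extra views went on sorting out that offset and checking the push.

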